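# Take down the pile and put each thing in its own stand

## Task

Take the pile on the worktop apart and set each thing upright, inside the rim, in its own wooden stand: the toothpick jar in the small round stand, the coffee jar in the large round stand, and the tea box, which is at the bottom, in the large square stand. The salt shaker has been left in the tea box's stand, so it must go to its own, the small square one. Let nothing topple, and leave the shot glass and the little dropper bottle standing where they are.

Things in the scene. Friction and masses are not known exactly. Their poses are not given: they have to be found in the camera images.
- picks_center (a point): toothpick jar: small clear straight-sided glass full of wooden toothpicks, 37 mm across, the glass 56 mm high and the sticks up to 68 mm. Starts on top of the pile, on the lid of the coffee jar. The point is on its axis, 34 mm above its underside; z is its upward axis
- coffee_center (a point): coffee jar: round glass jar with brown contents and a flat dark lid, 59 mm across, 95 mm high; it can be gripped anywhere between 15 and 90 mm above its underside (a gripper with short fingers should take it above the middle). Starts in the middle of the pile, on the tea box. The point is on its axis, half-way up (47.5 mm above its underside); z is its upward axis
- tea_center (a point): tea box: dark printed carton, 60 mm (its x) by 67 mm (its y), 73 mm high, at the bottom of the pile; it starts on a white round trivet (116 mm across, 8 mm thick, fixed to the worktop), which is no thing to move. The point is its centre, 36.5 mm above its underside; z is its upward axis. It may stand in its stand with its sides along the stand's sides, either way round
- shaker_center (a point): salt shaker: white round shaker with a grey cap, body 44 mm across to 66 mm above its underside, narrowing above that to a cap 34 mm across, 90 mm high in all. Starts in the large square stand. The point is on its axis, 45 mm above its underside; z is its upward axis
- tea_stand_floor (a point): large square stand of pale wood, for the tea box: shallow tray, 86 mm square inside, rim 7 mm thick, 100 mm outside. Stays where it is. Its rim stands 12 mm above the worktop and 8 mm above its floor; the point is the centre of its floor, 4 mm above the worktop; its x and y axes run along its sides, z up. The salt shaker stands in it at the start
- coffee_stand_floor (a point): large round stand of pale wood, for the coffee jar: shallow dish, 80 mm across inside, about 94 mm outside. Stays where it is. Its rim stands 12 mm above the worktop and 8 mm above its floor; the point is the centre of its floor, 4 mm above the worktop; z is up
- pick_stand_floor (a point): small round stand of pale wood, for the toothpick jar: shallow dish, 58 mm across inside, about 72 mm outside. Stays where it is. Its rim stands 12 mm above the worktop and 8 mm above its floor; the point is the centre of its floor, 4 mm above the worktop; z is up
- salt_stand_floor (a point): small square stand of pale wood, for the salt shaker: shallow tray, 62 mm square inside, rim 7 mm thick, 76 mm outside. Stays where it is. Its rim stands 12 mm above the worktop and 8 mm above its floor; the point is the centre of its floor, 4 mm above the worktop; its x and y axes run along its sides, z up
- glass: shot glass, empty, clear, 46 mm across, 59 mm high: a bystander to be left alone. Origin at the centre of its underside
- sweet: little brown dropper bottle with a black rubber teat, 33 mm across, 102 mm high: a bystander to be left alone. Origin at the centre of its underside
Mind the look-alikes: they are no part of the job. What is shaped like the part that bears pick_stand_floor but green is not meant.

How it is judged:
By the outcome, as a careful person would: the job done as asked, in the order asked, and still so for the second after the job is handed in, with the robot touching nothing.
It also fails if it takes over 128 s, if anything falls off the work surface, if the arm or the gripper's body presses on something with over 40 N, if the wrist force passes 120 N, or if a joint passes its speed limit or range.

## Robot

A 6-joint arm with a two-finger parallel gripper is mounted at the origin on a cart in front of the work surface, level with it; the furniture and walls round the work are solid. World frame = base frame: x ahead of the robot, y to its left, z up, the work surface at z = 0. Lengths are in mm, angles in rad, forces in N, time in s.
With the tool pointing down it reaches from about 350 to 875 mm from the base axis. Payload 4.2 kg.
Tool frame: the origin (TCP) lies midway between the tips of the shut fingers; the grasp point (between the pads) lies 19 mm behind it (tcp_to_grasp is the distance from the TCP to the grasp point, in mm); z points along the fingers, y is the line along which they close (so a half turn about z gives the same grasp; the last joint's range is limited). The gripper opens to 85 mm and grips with 20 to 120 N. Pads are 22 mm wide; open, the fingers measure 114 mm over their backs; the gripper's body (76 mm by 85 mm) begins 54 mm behind the grasp point. The pads swing forward as they close: fully open they stand 13 mm farther back than shut.
Start: joints at [-0.404, 0.385, 0.008, 0, -1.194, -0.259], TCP at [492.593, -384.645, 231.312] pointing down, gripper open.
Joint ranges: [-3.14, 3.14], [-1.21, 2.06], [-1.07, 1.41], [-3.16, 2.05], [-2.99, -0.16], [-3.1, 3.1]. Speed limits (rad/s): [2.79, 2.79, 3.14, 3.14, 3.14, 3.14].

## Interface

Orientations are given as a unit quaternion [x, y, z, w].
In Python, from bench import read_state, get_image, job_done, tcp_to_grasp gives the robot as it stands.
- The arm moves only by the tool jog_arm, never from a script. Its argument "plan" is a list of rows, each a list of 3 entries, a list of its own where there are three numbers: the finger opening in mm, from 0 to 85.4, then the shift along the tool's x, y, z as a fraction of full scale, then the turn, a rotation vector about the tool's x, y, z as a fraction of full scale. A call has 1 to 10 rows; each row is the pose to reach, as a shift and turn from the pose commanded when the call began, along the tool's axes at that moment; what a row does not reach only later rows make up. Full scale, the value 1, is 0.1 m for a shift and 60 degrees for a turn. A row lasts 1/8 s, in which the tool goes at most 62.5 mm and 10.7 degrees, less where a joint would pass 70% of its speed; a pose out of reach is approached as far as the arm can. A call with a number of a shift or a turn outside -1 to 1 is refused whole. A call with a gripper value outside its range is refused whole. The fingers move at their own pace and stop on an object; the grip force is fixed at half the most. Time passes only in rows, so rows that repeat a pose let the fingers close. It gives the time, the measured TCP pose, the force, the opening and the grip force at its end, in the units of the state.
- read_state(): the state, without advancing time (a new reading comes with each control period).
- get_image(name): name is "scene" or "top"; returns a dict with "img" (384x512x3 uint8, red, green, blue), "range_z" (384x512 float32, mm along the optical axis (not along the pixel's ray), 0 where there is no reading), "intrinsics" (3x3 intrinsics, pixels), "extrinsics" (4x4, takes a point from camera to world coordinates). Camera axes: x right, y down, z forward; pixel columns grow to the right and rows downward; lengths in mm; the calibration is good to about 2 mm. A picture is of the moment at which its call begins.
- job_done(): hands the job in; it is judged then, once.
The state is a dict: "clock": time; "joints": joint angles; "joint_vel": joint speeds; "joint_efforts": joint torques, N m; "position": TCP position; "ee_rot": TCP orientation; "contact_force": force on the tool from outside, world axes, zero at the start; "wrist_torque": the same for the moment, N m; "gripper_width": finger opening in mm; "grasp_force": force on a finger pad.
Only numpy, scipy, OpenCV 4.12 (cv2) and the standard library are available. Lean on these libraries where they do the work, as an engineer would, in place of code of your own. Each camera call takes 0.05 s, during which the arm holds its last target. There are 200 camera calls.

## Working session

There is one attempt and no reset: what is moved stays moved. The work goes in short steps, Python scripts to look and compute and a tool call to move; the robot and the scene stay as the last step left them, time stands still between calls to the robot, and variables do not carry over. Pictures are saved under pics/ and viewed, at most 14 in all, crops included, and the job is handed in when it is done.

Besides the shell and the picture viewer there is one more tool, called as a command line: name --argument value ..., lists and objects as JSON in quotes. jog_arm: Moves the arm, as the interface text tells. Its arguments: {"type":"object","properties":{"plan":{"type":"array"}},"required":["plan"]}

```bash
ls; mkdir -p pics; cat > h.py <<'E'
import numpy as np, cv2
from bench import read_state, get_image, job_done, tcp_to_grasp
def snap(n,f=None):
    d=get_image(n)
    if f: cv2.imwrite('pics/'+f,d['img'][:,:,::-1])
    return d
def ray(d,u,v,z):
    K=np.array(d['intrinsics']);T=np.array(d['extrinsics'])
    r=T[:3,:3]@np.linalg.inv(K)@np.array([u,v,1.]);o=T[:3,3]
    return o+r*(z-o[2])/r[2]
def cloud(d):
    K=np.array(d['intrinsics']);T=np.array(d['extrinsics']);Z=d['range_z']
    v,u=np.mgrid[:Z.shape[0],:Z.shape[1]]
    p=np.stack([(u-K[0,2])/K[0,0]*Z,(v-K[1,2])/K[1,1]*Z,Z],-1)@T[:3,:3].T+T[:3,3]
    p[Z<=0]=np.nan
    return p
E
python3 - <<'E'
from h import *
print(read_state(), tcp_to_grasp)
for n in('top','scene'):
    d=snap(n,n+'0.png');np.savez(n+'0.npz',**d);print(d['intrinsics'],d['extrinsics'])
E
```

```text
pics
{'clock': 0.0, 'joints': array([-4.04393825e-01,  3.85567533e-01,  6.62554148e-03, -4.99558499e-04,
       -1.19402445e+00, -2.58637712e-01]), 'joint_vel': array([-3.79574704e-04, -3.82944620e-04, -9.62429284e-04,  8.51551621e-04,
        6.79542614e-04,  1.37003689e-05]), 'joint_efforts': array([-1.14472743e-03, -3.92290163e+01,  1.88400990e+01,  4.18625101e+00,
       -4.64192242e-03,  2.90718084e-06]), 'position': array([ 492.14037004, -384.29698956,  230.2147799 ]), 'ee_rot': array([-4.38375046e-01,  8.98791460e-01,  9.72853484e-04, -5.33669731e-04]), 'contact_force': array([-1.36152728, -0.16438861,  0.11686056]), 'wrist_torque': array([ 0.02128685, -0.05491166,  0.01185683]), 'grasp_force': 0.0, 'gripper_width': 85.58078266859651} 18.700000000000003
[[446.48465928   0.         254.37665887]
 [  0.         446.48465928 196.3873676 ]
 [  0.           0.           1.        ]] [[ 4.33281453e-01 -8.69416311e-01  2.37449912e-01  1.69577187e+02]
 [-9.01228061e-01 -4.15787780e-01  1.22100385e-01 -1.18518445e+02]
 [-7.42729435e-03 -2.66900356e-01 -9.63695510e-01  1.54163109e+03]
 [ 0.00000000e+00  0.00000000e+00  0.00000000e+00  1.00000000e+00]]
[[424.82112988   0.         250.30188703]
 [  0.         424.82112988 192.73005152]
 [  0.           0.           1.        ]] [[-1.19886072e-01 -4.41818965e-01  8.89057552e-01 -7.17757767e+02]
 [-9.92468008e-01  7.60583203e-02 -9.60332465e-02  1.94234793e+02]
 [-2.51909145e-02 -8.93874227e-01 -4.47609522e-01  7.52202872e+02]
 [ 0.00000000e+00  0.00000000e+00  0.00000000e+00  1.00000000e+00]]
```

View pics/top0.png

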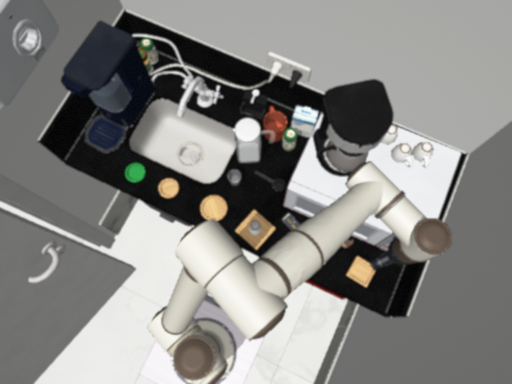

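View pics/scene0.png

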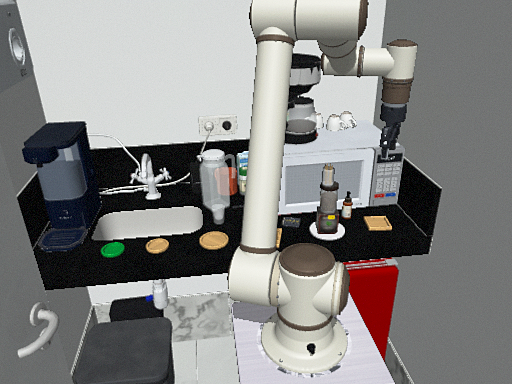

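The top view shows a green dish (135,172), the small round stand (168,188), the large round stand (213,208), the tea stand with shaker (255,229) and the salt stand (361,271). The arm hides the pile there, but the scene view shows it at (328,205), with the dropper bottle at (347,205) and the shot glass at (219,213). The two small dishes are green (135,172) and pale wood (168,188). The wooden one is meant.

```bash
python3 - <<'E'
from h import *
t=dict(np.load('top0.npz'));s=dict(np.load('scene0.npz'))
for d,n in((t,'top'),(s,'scene')):
    hsv=cv2.cvtColor(d['img'],cv2.COLOR_RGB2HSV)
    P=cloud(d)
    m=cv2.inRange(hsv,(10,70,90),(25,255,255))
    k,L,S,C=cv2.connectedComponentsWithStats(m)
    for i in range(1,k):
        if S[i,4]>40:
            q=P[L==i];print(n,C[i].round(1),S[i],ray(d,*C[i],12).round(0),np.nanmedian(q,0).round(0))
            c=max(cv2.findContours((L==i).astype('u1'.replace('u1','uint8')),0,2)[0],key=cv2.contourArea)
            w=np.array([ray(d,*x[0],12)[:2] for x in c],np.float32);print('   rect',cv2.minAreaRect(w))
P=cloud(s)
for v in range(160,240,5):
    print(v,[tuple(P[v,u].round(0).astype(int)) if not np.isnan(P[v,u,0]) else None for u in (320,328,336,347)])
r=np.hstack([cv2.resize(s['img'][150:250,290:400],None,fx=4,fy=4)[:400],cv2.resize(t['img'][150:250,120:210],None,fx=4,fy=4)])
cv2.imwrite('pics/crop0.png',r[:,:800,::-1])
E
```

```text
top [168.1 187.7] [158 178  21  21 359] [442. 368.  12.] [444. 371.   5.]
   rect ((441.4791259765625, 367.9559020996094), (75.46194458007812, 71.78597259521484), 28.294227600097656)
top [213.3 207.5] [200 195  28  26 592] [447. 188.  12.] [448. 191.   5.]
   rect ((447.6953125, 188.2132110595703), (91.02854919433594, 96.07452392578125), 25.557477951049805)
top [255.  229.5] [235 209  41  41 755] [440.  22.  12.] [439.  19.   5.]
   rect ((441.66015625, 22.38140106201172), (106.85589599609375, 105.34037017822266), 73.860107421875)
top [360.8 271.3] [346 256  30  32 574] [ 465. -364.   12.] [ 465. -364.    5.]
   rect ((466.1926574707031, -365.5099792480469), (81.83169555664062, 82.82910919189453), 83.63072204589844)
scene [377.3 222.9] [364 216  28  15 343] [ 455. -359.   12.] [ 463. -362.    6.]
   rect ((455.86944580078125, -359.3241271972656), (79.16393280029297, 92.2359619140625), 81.0088882446289)
scene [278.1 236.5] [276 228   6  20  87] [425. -15.  12.] [431. -17.  10.]
   rect ((421.52978515625, -14.025121688842773), (15.655869483947754, 113.41206359863281), 74.93753814697266
[... 2790 characters left out ...]
 np.int64(-175), np.int64(61)), (np.int64(417), np.int64(-201), np.int64(60)), (np.int64(515), np.int64(-275), np.int64(-3))]
225 [(np.int64(423), np.int64(-151), np.int64(43)), (np.int64(418), np.int64(-176), np.int64(43)), (np.int64(421), np.int64(-204), np.int64(39)), (np.int64(474), np.int64(-261), np.int64(2))]
230 [(np.int64(425), np.int64(-153), np.int64(23)), (np.int64(422), np.int64(-178), np.int64(22)), (np.int64(415), np.int64(-203), np.int64(24)), (np.int64(446), np.int64(-251), np.int64(0))]
235 [(np.int64(418), np.int64(-152), np.int64(8)), (np.int64(410), np.int64(-176), np.int64(11)), (np.int64(408), np.int64(-202), np.int64(9)), (np.int64(418), np.int64(-242), np.int64(-1))]
```

View pics/crop0.png

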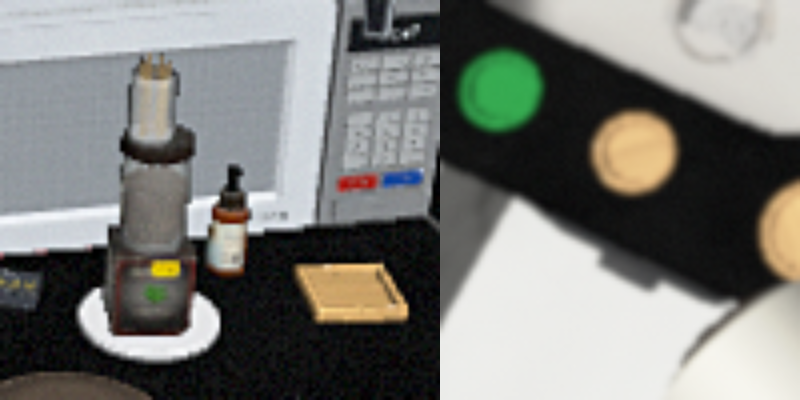

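The crop confirms the toothpick jar on coffee on tea, on the white trivet. The pale wood dish (168,188 in the top view) is the right one, not the green one. Next I'll fit the pile axes from the depth points.

```bash
cat >> h.py <<'E'
from scipy.optimize import least_squares
def box(P,x,y,z):
    return (P[...,0]>x[0])&(P[...,0]<x[1])&(P[...,1]>y[0])&(P[...,1]<y[1])&(P[...,2]>z[0])&(P[...,2]<z[1])
def circ(q,r):
    f=lambda c:np.hypot(q[:,0]-c[0],q[:,1]-c[1])-r
    o=least_squares(f,np.median(q[:,:2],0)+[10,0],loss='soft_l1',f_scale=3);return o.x.round(1),np.std(o.fun).round(1),len(q)
E
python3 - <<'E'
from h import *
s=dict(np.load('scene0.npz'));P=cloud(s);t=dict(np.load('top0.npz'));Q=cloud(t)
X=(400,520);Y=(-240,-110)
print('picks',circ(P[box(P,X,Y,(184,228))],18.5))
print('coffee',circ(P[box(P,X,Y,(92,170))],29.5))
for z in((184,228),(92,170),(15,75)):
    m=box(P,X,Y,z);v,u=np.where(m);print(z,np.array([[P[i,u[v==i].min()][1],P[i,u[v==i].max()][1],u[v==i].min(),u[v==i].max()] for i in np.unique(v)]).round(0).tolist()[::3])
q=P[box(P,(400,520),Y,(15,70))]
print('tea',cv2.minAreaRect(q[:,:2].astype(np.float32)))
for y in range(-225,-125,6):
    k=q[(q[:,1]>y)&(q[:,1]<y+6)];print(y+3,np.median(k[:,0]).round(1) if len(k) else None,len(k))
for n,x,R in(('top',Q,1),('scn',P,1)):
    m=box(x,(380,500),(-40,80),(25,66));print(n,m.sum(), circ(x[m],22) if m.sum()>5 else '')
    m=box(x,(380,500),(-40,80),(82,100));print(n,m.sum(),np.nanmedian(x[m],0))
    m=box(x,(440,640),(50,180),(40,70));print(n,'glass',m.sum(),np.nanmedian(x[m],0))
E
```

```text
picks (array([ 446.3, -174.4]), np.float64(2.3), 162)
coffee (array([ 451.3, -182.5]), np.float64(2.6), 375)
(184, 228) [[-166.0, -177.0, 324.0, 328.0], [-190.0, -190.0, 334.0, 334.0], [-157.0, -190.0, 322.0, 334.0], [-155.0, -186.0, 322.0, 333.0], [-156.0, -187.0, 322.0, 333.0], [-157.0, -189.0, 323.0, 333.0]]
(92, 170) [[-156.0, -156.0, 320.0, 320.0], [-152.0, -154.0, 320.0, 321.0], [-156.0, -203.0, 321.0, 337.0], [-153.0, -202.0, 320.0, 337.0], [-154.0, -205.0, 320.0, 337.0], [-154.0, -206.0, 320.0, 337.0], [-154.0, -201.0, 320.0, 336.0], [-156.0, -203.0, 320.0, 336.0], [-158.0, -199.0, 321.0, 335.0]]
(15, 75) [[-151.0, -151.0, 317.0, 317.0], [-150.0, -150.0, 317.0, 317.0], [-149.0, -208.0, 317.0, 338.0], [-147.0, -208.0, 317.0, 338.0], [-152.0, -209.0, 316.0, 338.0], [-146.0, -206.0, 317.0, 337.0], [-148.0, -206.0, 317.0, 337.0], [-147.0, -208.0, 318.0, 337.0]]
tea ((435.1326599121094, -167.08126831054688), (85.19754028320312, 44.11997985839844), 42.86851119995117)
-222 None 0
-216 None 0
-210 419.3 8
-204 417.5 28
-198 418.0 27
-192 418.7 25
-186 419.8 29
-180 419.5 28
-174 421.0 28
-168 421.9 24
-162 422.9 30
-156 423.8 27
-150 429.1 52
-144 431.3 14
-138 None 0
-132 None 0
-126 None 0
top 57 (array([442.7,  23.6]), np.float64(2.1), 57)
top 75 [438.90285255  21.82642129  89.30985074]
top glass 54 [586.20488178 163.45557832  53.68864438]
scn 0 
scn 0 [nan nan nan]
scn glass 102 [564.34014499 163.66490931  51.28961782]
  return np.nanmean(a, axis, out=out, keepdims=keepdims)
```

jog_arm --plan '[[85,[-0.1,0.3,-0.3],[0,0,0.2]],[85,[-0.2,0.72,-0.55],[0,0,0.867]],[85,[-0.2,0.72,-0.55],[0,0,0.867]],[85,[-0.2,0.72,-0.55],[0,0,0.867]],[85,[-0.2,0.72,-0.55],[0,0,0.867]],[85,[-0.2,0.72,-0.55],[0,0,0.867]],[85,[-0.2,0.72,-0.55],[0,0,0.867]],[85,[-0.2,0.72,-0.55],[0,0,0.867]]]'

```text
clock: 1.1
position: [448.1, -324.6, 286.2]
ee_rot: [-0.001, 1.0, 0.0, -0.0]
contact_force: [-0.5, 0.0, 0.2]
gripper_width: 84.8
grasp_force: 0.0
```

jog_arm --plan '[[85,[0,0.5,0],[0,0,0]],[85,[0,1.0,0],[0,0,0]],[85,[0,1.0,0],[0,0,0]]]'

```text
clock: 1.48
position: [448.1, -222.4, 286.8]
ee_rot: [-0.002, 1.0, 0.0, 0.0]
contact_force: [-0.7, -0.8, 0.9]
gripper_width: 84.9
grasp_force: 0.0
```

jog_arm --plan '[[85,[0.01,0.3,0],[0,0,0]],[85,[0.01,0.5,0],[0,0,0]],[85,[0.01,0.5,0],[0,0,0]],[85,[0.01,0.5,0],[0,0,0]]]'

```text
clock: 1.98
position: [447.3, -175.2, 286.3]
ee_rot: [0.0, 1.0, -0.0, -0.0]
contact_force: [-0.5, 0.5, 0.1]
gripper_width: 84.9
grasp_force: 0.0
```

```bash
python3 - <<'E'
from h import *
print(read_state()['position'])
s=snap('scene');cv2.imwrite('pics/s1.png',cv2.resize(s['img'][90:250,260:400],None,fx=4,fy=3.7)[:,:,::-1])
E
```

```text
[ 447.31723067 -175.23787209  286.31882007]
```

View pics/s1.png

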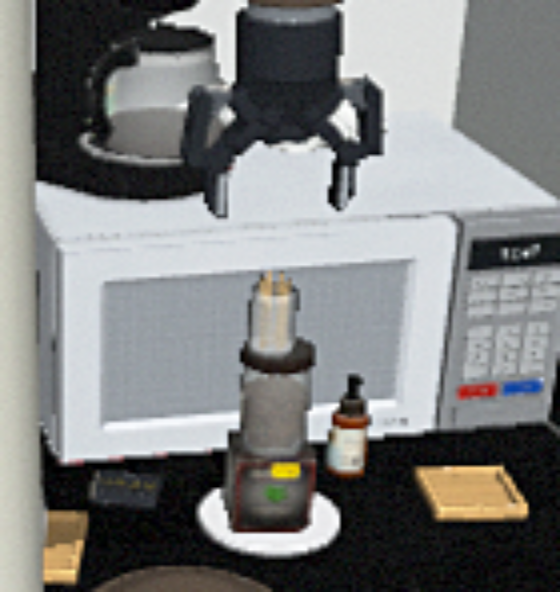

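The gripper is centred over the toothpick jar (crop 273,320), with the fingers at crop columns 222 and 345. The column offset matches perspective, so I'll descend.

jog_arm --plan '[[85,[0,0,0.3],[0,0,0]],[85,[0,0,0.6],[0,0,0]],[85,[0,0,0.8],[0,0,0]],[85,[0,0,0.9],[0,0,0]],[85,[0,0,0.9],[0,0,0]],[70,[0,0,0.9],[0,0,0]],[55,[0,0,0.9],[0,0,0]],[48,[0,0,0.9],[0,0,0]],[42,[0,0,0.9],[0,0,0]]]'

```text
clock: 3.15
position: [447.3, -174.5, 196.6]
ee_rot: [-0.0, 1.0, -0.0, 0.0]
contact_force: [-0.2, 0.5, 0.5]
gripper_width: 42.4
grasp_force: 0.0
```

jog_arm --plan '[[39,[0,0,0],[0,0,0]],[36,[0,0,0],[0,0,0]],[33,[0,0,0],[0,0,0]],[30,[0,0,0],[0,0,0]],[25,[0,0,0],[0,0,0]],[25,[0,0,0],[0,0,0]]]'

```text
clock: 3.9
position: [447.5, -174.7, 196.7]
ee_rot: [-0.0, 1.0, -0.0, 0.0]
contact_force: [0.5, 0.2, 4.0]
gripper_width: 35.6
grasp_force: 60.1
```

jog_arm --plan '[[25,[0,0,-0.1],[0,0,0]],[25,[0,0,-0.3],[0,0,0]],[25,[0,0.1,-0.5],[0,0,0]],[25,[0,0.3,-0.6],[0,0,0]],[25,[0,0.55,-0.6],[0,0,0]],[25,[0,0.8,-0.6],[0,0,0]],[25,[0,1.0,-0.6],[0,0,0]]]'

```text
clock: 4.78
position: [446.7, -73.6, 256.2]
ee_rot: [-0.0, 1.0, 0.0, -0.0]
contact_force: [-0.2, 0.4, -1.5]
gripper_width: 35.0
grasp_force: 59.8
```

jog_arm --plan '[[25,[0,0.25,0],[0,0,0]],[25,[0,0.5,0],[0,0,0]],[25,[0,0.75,0],[0,0,0]],[25,[0,1.0,0],[0,0,0]]]'

```text
clock: 5.28
position: [446.7, 26.3, 256.2]
ee_rot: [0.0, 1.0, 0.0, -0.001]
contact_force: [0.4, -0.6, 0.1]
gripper_width: 34.9
grasp_force: 59.8
```

jog_arm --plan '[[25,[0,0.25,0],[0,0,0]],[25,[0,0.5,0],[0,0,0]],[25,[0,0.75,0],[0,0,0]],[25,[0,1.0,0],[0,0,0]]]'

```text
clock: 5.78
position: [446.7, 126.2, 256.1]
ee_rot: [0.0, 1.0, -0.0, -0.001]
contact_force: [-0.1, -0.6, -1.4]
gripper_width: 35.2
grasp_force: 59.8
```

jog_arm --plan '[[25,[0,0.25,0],[0,0,0]],[25,[0,0.5,0],[0,0,0]],[25,[0,0.75,0],[0,0,0]],[25,[0,1.0,0],[0,0,0]]]'

```text
clock: 6.28
position: [446.7, 226.1, 256.1]
ee_rot: [0.0, 1.0, -0.0, -0.001]
contact_force: [-0.2, 0.9, -0.5]
gripper_width: 35.6
grasp_force: 59.8
```

jog_arm --plan '[[25,[0,0.25,0],[0,0,0]],[25,[0,0.5,0],[0,0,0]],[25,[0,0.75,0],[0,0,0]],[25,[0,1.0,0],[0,0,0]]]'

```text
clock: 6.78
position: [447.2, 327.1, 256.2]
ee_rot: [0.0, 1.0, -0.0, -0.0]
contact_force: [0.2, -0.5, -0.2]
gripper_width: 35.2
grasp_force: 59.8
```

jog_arm --plan '[[25,[0.04,0.2,0.2],[0,0,0]],[25,[0.04,0.4,0.4],[0,0,0]],[25,[0.04,0.45,0.6],[0,0,0]],[25,[0.04,0.45,0.8],[0,0,0]],[25,[0.04,0.45,1.0],[0,0,0]],[25,[0.04,0.45,1.0],[0,0,0]]]'

```text
clock: 7.52
position: [442.5, 370.0, 153.9]
ee_rot: [0.0, 1.0, -0.002, -0.002]
contact_force: [0.5, 0.0, 0.3]
gripper_width: 35.2
grasp_force: 59.8
```

```bash
python3 - <<'E'
from h import *
p=read_state();print(p['position'],p['gripper_width'],p['grasp_force'],p['joints'].round(2))
t=snap('top');s=snap('scene')
cv2.imwrite('pics/s2.png',np.hstack([cv2.resize(t['img'][130:280,110:310],None,fx=2,fy=2),cv2.resize(s['img'][130:280,100:300],None,fx=2,fy=2)])[:,:,::-1])
P=cloud(s);z=p['position'][2]
m=box(P,(400,480),(330,410),(z-17,z-4));print(circ(P[m],18.5) if m.sum()>8 else m.sum())
np.savez('t2.npz',**t)
E
```

```text
[442.50221217 369.964183   153.94346282] 35.1923895305396 59.83573814621195 [ 0.98  0.37 -0.22 -0.   -0.98 -2.55]
(array([441.9, 372.3]), np.float64(2.3), 47)
```

View pics/s2.png

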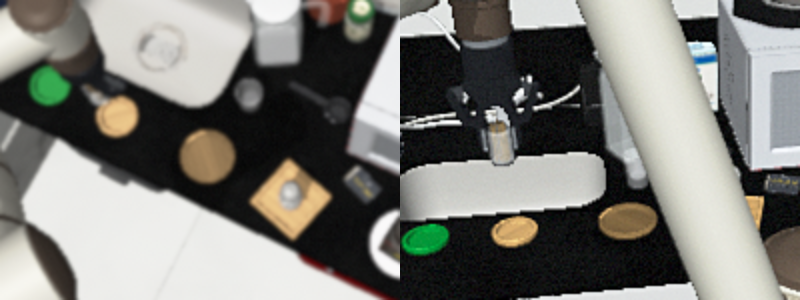

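The jar is held upright over the small wooden dish (right view: jar at about 500,145; dish at 515,230), so I'll lower it.

jog_arm --plan '[[25,[0,0,0.25],[0,0,0]],[25,[0,0,0.5],[0,0,0]],[25,[0,0,0.7],[0,0,0]],[25,[0,0,0.85],[0,0,0]],[25,[0,0,1.0],[0,0,0]],[25,[0,0,1.0],[0,0,0]]]'

```text
clock: 8.38
position: [442.9, 370.0, 55.4]
ee_rot: [0.0, 1.0, -0.001, -0.001]
contact_force: [0.6, -0.2, -1.3]
gripper_width: 35.2
grasp_force: 59.8
```

jog_arm --plan '[[25,[0,0,0.1],[0,0,0]],[25,[0,0,0.18],[0,0,0]],[25,[0,0,0.24],[0,0,0]],[25,[0,0,0.26],[0,0,0]],[25,[0,0,0.28],[0,0,0]],[25,[0,0,0.28],[0,0,0]]]'

```text
clock: 9.12
position: [443.3, 370.5, 28.3]
ee_rot: [0.0, 1.0, 0.0, 0.0]
contact_force: [-1.0, 0.2, -1.4]
gripper_width: 35.4
grasp_force: 59.8
```

jog_arm --plan '[[25,[0,0,0.01],[0,0,0]],[25,[0,0,0.02],[0,0,0]],[25,[0,0,0.03],[0,0,0]],[25,[0,0,0.03],[0,0,0]]]'

```text
clock: 9.62
position: [443.2, 370.4, 25.2]
ee_rot: [0.0, 1.0, -0.0, -0.0]
contact_force: [-0.3, -0.7, 0.4]
gripper_width: 35.4
grasp_force: 59.8
```

jog_arm --plan '[[25,[0,0,0.005],[0,0,0]],[25,[0,0,0.01],[0,0,0]],[25,[0,0,0.01],[0,0,0]]]'

```text
clock: 10.0
position: [443.3, 370.4, 24.6]
ee_rot: [0.0, 1.0, 0.0, 0.0]
contact_force: [-1.1, -0.3, 1.8]
gripper_width: 35.6
grasp_force: 60.2
```

jog_arm --plan '[[38,[0,0,0],[0,0,0]],[45,[0,0,0],[0,0,0]],[60,[0,0,0],[0,0,0]],[75,[0,0,0],[0,0,0]],[75,[0,0,-0.2],[0,0,0]],[75,[0,0,-0.5],[0,0,0]],[75,[0,0,-1.0],[0,0,0]],[85,[0,0,-1.0],[0,0,0]]]'

```text
clock: 11.0
position: [445.2, 372.7, 128.9]
ee_rot: [-0.0, 1.0, 0.004, 0.003]
contact_force: [0.0, 0.7, -0.7]
gripper_width: 85.6
grasp_force: 0.0
```

jog_arm --plan '[[85,[0,-0.5,-0.5],[0,0,0]],[85,[0,-1.0,-1.0],[0,0,0]],[85,[0,-1.0,-1.0],[0,0,0]]]'

```text
clock: 11.38
position: [443.8, 269.2, 226.9]
ee_rot: [0.001, 1.0, 0.002, 0.002]
contact_force: [0.4, -0.4, -0.8]
gripper_width: 85.0
grasp_force: 0.0
```

```bash
python3 - <<'E'
from h import *
p=read_state();print(p['position'],p['gripper_width'])
t=snap('top');s=snap('scene');np.savez('t3.npz',**t);np.savez('s3.npz',**s)
P=cloud(s);Q=cloud(t)
print('picks',circ(P[box(P,(400,480),(330,410),(18,55))],18.5))
m=box(Q,(400,500),(-240,-120),(165,190));q=Q[m];print('lid top',m.sum(),np.median(q,0), cv2.minEnclosingCircle(q[:,:2].astype(np.float32)))
v,u=np.where(m);c=ray(t,u.mean(),v.mean(),176);print(c,u.mean(),v.mean())
print('coffee scene',circ(P[box(P,(400,520),(-240,-110),(92,165))],29.5))
m=box(Q,(380,500),(-40,80),(82,105));v,u=np.where(m);print('shaker cap',m.sum(),ray(t,u.mean(),v.mean(),94))
im=np.hstack([cv2.resize(t['img'][140:290,150:290],None,fx=2.8,fy=2.8),cv2.resize(t['img'][200:300,300:400],None,fx=3.8,fy=4.2)])
cv2.imwrite('pics/s3.png',im[:,:800,::-1])
E
```

```text
[443.78532207 269.21038765 226.88683568] 84.98812265138433
picks (array([441.7, 372. ]), np.float64(2.3), 131)
lid top 277 [ 447.07634866 -183.82910064  176.12588294] ((448.03131103515625, -184.43365478515625), 29.286935806274414)
[ 446.71225076 -183.95941732  176.        ] 315.86281588447656 245.37906137184115
coffee scene (array([ 451.5, -182.3]), np.float64(2.3), 344)
shaker cap 75 [438.75387032  21.02595983  94.        ]
```

View pics/s3.png

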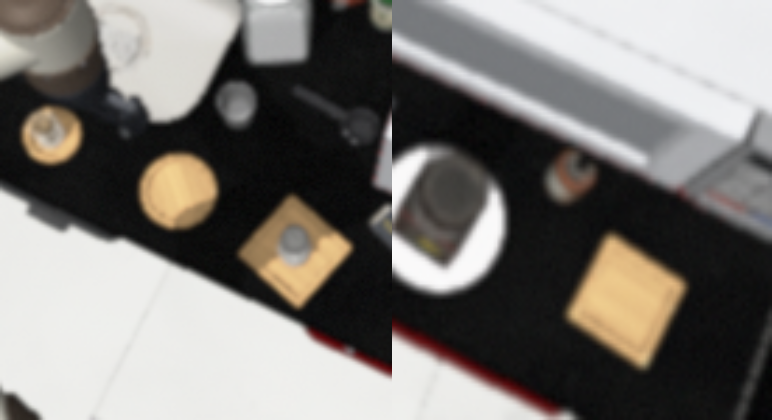

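The toothpick jar stands in its dish (left view, 48,132). The coffee lid (right view, 450,185) measures (449,-183.5).

jog_arm --plan '[[85,[0,-0.5,0],[0,0,0]],[85,[0,-1.0,0],[0,0,0]]]'

```text
clock: 11.72
position: [442.5, 170.1, 222.0]
ee_rot: [-0.001, 1.0, -0.001, -0.002]
contact_force: [1.4, -0.0, 0.1]
gripper_width: 85.3
grasp_force: 0.0
```

jog_arm --plan '[[85,[0,-0.5,0],[0,0,0]],[85,[0,-1.0,0],[0,0,0]]]'

```text
clock: 11.98
position: [442.6, 69.7, 222.3]
ee_rot: [-0.001, 1.0, -0.001, -0.002]
contact_force: [0.3, 0.1, 0.3]
gripper_width: 85.1
grasp_force: 0.0
```

jog_arm --plan '[[85,[0,-0.5,0],[0,0,0]],[85,[0,-1.0,0],[0,0,0]]]'

```text
clock: 12.22
position: [442.8, -30.3, 222.4]
ee_rot: [-0.001, 1.0, -0.0, -0.002]
contact_force: [0.6, -1.2, -0.1]
gripper_width: 85.1
grasp_force: 0.0
```

jog_arm --plan '[[85,[-0.05,-0.5,0],[0,0,0]],[85,[-0.05,-1.0,0],[0,0,0]]]'

```text
clock: 12.48
position: [448.3, -130.3, 222.2]
ee_rot: [-0.0, 1.0, 0.0, -0.002]
contact_force: [0.2, 0.2, 0.3]
gripper_width: 84.8
grasp_force: 0.0
```

jog_arm --plan '[[85,[0,-0.3,0],[0,0,0]],[85,[0,-0.53,0],[0,0,0]],[85,[0,-0.53,0],[0,0,0]],[85,[0,-0.53,0],[0,0,0]],[85,[0,-0.53,0],[0,0,0]]]'

```text
clock: 13.1
position: [448.3, -181.6, 223.8]
ee_rot: [-0.001, 1.0, 0.0, -0.0]
contact_force: [0.1, 1.1, -0.6]
gripper_width: 85.2
grasp_force: 0.0
```

jog_arm --plan '[[85,[0,-0.02,0.2],[0,0,0]],[85,[0,-0.02,0.4],[0,0,0]],[85,[0,-0.02,0.6],[0,0,0]],[85,[0,-0.02,0.8],[0,0,0]],[85,[0,-0.02,0.94],[0,0,0]],[85,[0,-0.02,0.94],[0,0,0]],[70,[0,-0.02,0.94],[0,0,0]],[64,[0,-0.02,0.94],[0,0,0]]]'

```text
clock: 14.1
position: [448.8, -184.6, 131.1]
ee_rot: [-0.0, 1.0, -0.0, 0.001]
contact_force: [0.3, -0.3, 0.2]
gripper_width: 64.0
grasp_force: 0.0
```

jog_arm --plan '[[61,[0,0,0],[0,0,0]],[58,[0,0,0],[0,0,0]],[55,[0,0,0],[0,0,0]],[50,[0,0,0],[0,0,0]],[45,[0,0,0],[0,0,0]],[45,[0,0,0],[0,0,0]]]'

```text
clock: 14.85
position: [448.5, -184.4, 131.0]
ee_rot: [-0.0, 1.0, 0.0, 0.001]
contact_force: [-1.2, 2.3, 5.9]
gripper_width: 55.5
grasp_force: 62.1
```

jog_arm --plan '[[45,[0,0,-0.05],[0,0,0]],[45,[0,0,-0.15],[0,0,0]],[45,[0,0,-0.3],[0,0,0]],[45,[0,0,-0.5],[0,0,0]],[45,[0,0,-0.65],[0,0,0]],[45,[0,0,-0.65],[0,0,0]]]'

```text
clock: 15.6
position: [448.8, -184.7, 196.5]
ee_rot: [0.0, 1.0, -0.0, 0.001]
contact_force: [0.2, 0.3, -3.9]
gripper_width: 55.8
grasp_force: 63.9
```

```bash
python3 - <<'E'
from h import *
s=snap('scene');t=snap('top');np.savez('s4.npz',**s)
P=cloud(s);p=read_state()['position']
print('coffee',circ(P[box(P,(400,520),(-240,-110),(p[2]-40,p[2]-8))],29.5))
q=P[box(P,(400,520),(-240,-110),(70,90))];print('tea top',len(q),np.median(q,0),cv2.minAreaRect(q[:,:2].astype(np.float32)))
cv2.imwrite('pics/s4.png',cv2.resize(s['img'][110:250,260:400],None,fx=4,fy=4)[:,:,::-1])
E
```

```text
coffee (array([ 452.9, -183.6]), np.float64(2.1), 146)
tea top 250 [ 437.98702778 -180.18077827   82.54389847] ((448.42840576171875, -180.98963928222656), (64.40376281738281, 65.62931823730469), 81.49542236328125)
```

View pics/s4.png

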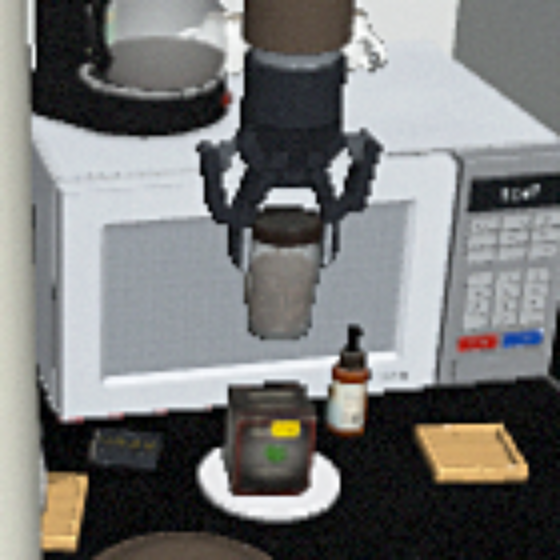

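The coffee jar (crop 283,270) is held upright and the tea box (270,440) is undisturbed.

jog_arm --plan '[[45,[0,0.2,0],[0,0,0]],[45,[0,0.45,0],[0,0,0]],[45,[0,0.7,0],[0,0,0]],[45,[0,0.95,0],[0,0,0]]]'

```text
clock: 16.2
position: [447.4, -88.9, 194.3]
ee_rot: [0.0, 1.0, -0.0, -0.001]
contact_force: [0.3, -0.4, -2.6]
gripper_width: 55.9
grasp_force: 64.1
```

jog_arm --plan '[[45,[0,0.25,0],[0,0,0]],[45,[0,0.5,0],[0,0,0]],[45,[0,0.75,0],[0,0,0]],[45,[0,0.95,0],[0,0,0]]]'

```text
clock: 16.7
position: [447.5, 6.1, 194.3]
ee_rot: [-0.0, 1.0, -0.0, -0.001]
contact_force: [0.2, 0.2, -2.7]
gripper_width: 55.8
grasp_force: 64.1
```

jog_arm --plan '[[45,[0,0.25,0],[0,0,0]],[45,[0,0.5,0],[0,0,0]],[45,[0,0.75,0],[0,0,0]],[45,[0,0.95,0],[0,0,0]]]'

```text
clock: 17.2
position: [447.6, 101.1, 194.3]
ee_rot: [-0.0, 1.0, -0.0, -0.001]
contact_force: [0.3, -0.0, -3.2]
gripper_width: 55.5
grasp_force: 64.1
```

jog_arm --plan '[[45,[0.02,0.25,0],[0,0,0]],[45,[0.02,0.5,0],[0,0,0]],[45,[0.02,0.75,0],[0,0,0]],[45,[0.02,0.9,0.05],[0,0,0]],[45,[0.02,0.9,0.3],[0,0,0]],[45,[0.02,0.9,0.6],[0,0,0]],[45,[0.02,0.9,0.9],[0,0,0]],[45,[0.02,0.9,0.9],[0,0,0]]]'

```text
clock: 18.2
position: [444.3, 188.7, 102.7]
ee_rot: [0.0, 1.0, -0.002, -0.003]
contact_force: [0.0, 0.1, -2.5]
gripper_width: 55.8
grasp_force: 64.4
```

```bash
python3 - <<'E'
from h import *
p=read_state();print(p['position'],p['gripper_width'],p['grasp_force'])
s=snap('scene');P=cloud(s);z=p['position'][2];m=box(P,(390,520),(140,240),(z-40,z-8));print(m.sum(),circ(P[m],29.5) if m.sum()>9 else '')
t=snap('top');Q=cloud(t)
hsv=cv2.cvtColor(t['img'],cv2.COLOR_RGB2HSV);m=box(Q,(390,500),(130,250),(-5,20))&(cv2.inRange(hsv,(10,70,50),(25,255,255))>0);v,u=np.where(m);print(m.sum(),u.min(),u.max(),v.min(),v.max())
E
```

```text
[444.3381621  188.6945609  102.69005518] 55.824736675824255 64.40945698181167
135 (array([447.4, 190.6]), np.float64(2.1), 135)
313 199 227 203 221
```

jog_arm --plan '[[45,[-0.01,0.01,0.1],[0,0,0]],[45,[-0.01,0.01,0.2],[0,0,0]],[45,[-0.01,0.01,0.3],[0,0,0]],[45,[-0.01,0.01,0.38],[0,0,0]],[45,[-0.01,0.01,0.43],[0,0,0]],[45,[-0.01,0.01,0.45],[0,0,0]],[45,[-0.01,0.01,0.46],[0,0,0]],[45,[-0.01,0.01,0.46],[0,0,0]]]'

```text
clock: 19.3
position: [447.3, 191.5, 59.5]
ee_rot: [0.0, 1.0, 0.0, 0.0]
contact_force: [-0.9, -1.1, -2.8]
gripper_width: 55.5
grasp_force: 64.4
```

jog_arm --plan '[[45,[0,0,0.01],[0,0,0]],[45,[0,0,0.02],[0,0,0]],[45,[0,0,0.03],[0,0,0]],[45,[0,0,0.04],[0,0,0]],[45,[0,0,0.05],[0,0,0]],[45,[0,0,0.05],[0,0,0]]]'

```text
clock: 20.05
position: [447.2, 191.4, 54.2]
ee_rot: [0.0, 1.0, -0.0, -0.0]
contact_force: [-0.7, 0.6, -3.7]
gripper_width: 55.7
grasp_force: 64.4
```

jog_arm --plan '[[45,[0,0,0.01],[0,0,0]],[45,[0,0,0.015],[0,0,0]],[45,[0,0,0.015],[0,0,0]]]'

```text
clock: 20.42
position: [447.5, 191.5, 53.9]
ee_rot: [-0.0, 1.0, -0.0, 0.0]
contact_force: [-2.2, -1.5, 6.3]
gripper_width: 55.7
grasp_force: 64.7
```

jog_arm --plan '[[58,[0,0,0],[0,0,0]],[65,[0,0,0],[0,0,0]],[80,[0,0,0],[0,0,0]],[85,[0,0,0],[0,0,0]],[85,[0,0,0],[0,0,0]],[85,[0,0,-0.2],[0,0,0]],[85,[0,0,-0.5],[0,0,0]],[85,[0,0,-1.0],[0,0,0]],[85,[0,0,-1.0],[0,0,0]]]'

```text
clock: 21.55
position: [449.4, 193.1, 156.7]
ee_rot: [-0.0, 1.0, 0.003, 0.004]
contact_force: [0.2, 0.0, -0.3]
gripper_width: 85.0
grasp_force: 0.0
```

jog_arm --plan '[[85,[0.03,-0.4,0],[0,0,0]],[85,[0.07,-0.8,0],[0,0,0]],[85,[0.07,-0.8,0],[0,0,0]]]'

```text
clock: 21.92
position: [438.8, 109.2, 151.9]
ee_rot: [0.002, 1.0, -0.001, -0.001]
contact_force: [0.7, 0.7, -0.1]
gripper_width: 85.1
grasp_force: 0.0
```

jog_arm --plan '[[85,[0,-0.4,0],[0,0,0]],[85,[0,-0.9,0],[0,0,0]],[85,[0,-0.9,0],[0,0,0]],[85,[0,-0.9,0],[0,0,0]],[85,[0,-0.9,0],[0,0,0]]]'

```text
clock: 22.55
position: [440.5, 22.4, 152.7]
ee_rot: [-0.001, 1.0, 0.0, 0.0]
contact_force: [-0.1, 0.5, 0.1]
gripper_width: 84.8
grasp_force: 0.0
```

```bash
python3 - <<'E'
from h import *
p=read_state();print(p['position'],p['gripper_width'])
s=snap('scene');P=cloud(s);m=box(P,(390,520),(140,240),(18,85));print('coffee',m.sum(),circ(P[m],29.5))
m=box(P,(380,500),(-40,80),(20,66));print('shaker',m.sum(),circ(P[m],22) if m.sum()>9 else '')
t=snap('top');np.savez('t5.npz',**t)
im=np.hstack([cv2.resize(t['img'][140:290,150:290],None,fx=2.6,fy=2.6),cv2.resize(s['img'][170:270,190:290],None,fx=3.9,fy=3.9)])
cv2.imwrite('pics/s5.png',im[:,:,::-1])
E
```

```text
[440.45147021  22.40563818 152.66818107] 84.8416441265299
coffee 311 (array([450. , 193.9]), np.float64(2.2), 311)
shaker 0
```

View pics/s5.png

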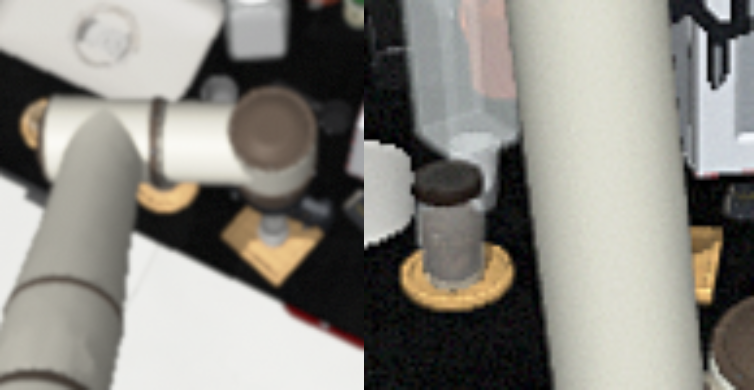

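The coffee jar stands inside its dish (right view, 450,240), and the gripper is above the shaker.

jog_arm --plan '[[85,[0,0,0.25],[0,0,0]],[85,[0,0,0.5],[0,0,0]],[85,[0,0,0.75],[0,0,0]],[85,[0,0,0.9],[0,0,0]],[85,[0,0,0.9],[0,0,0]]]'

```text
clock: 23.28
position: [439.6, 21.7, 61.9]
ee_rot: [-0.0, 1.0, -0.001, -0.001]
contact_force: [-0.7, 0.3, 0.1]
gripper_width: 85.0
grasp_force: 0.0
```

jog_arm --plan '[[85,[0,0,0.1],[0,0,0]],[85,[0,0,0.2],[0,0,0]],[85,[0,0,0.26],[0,0,0]],[85,[0,0,0.26],[0,0,0]],[65,[0,0,0.26],[0,0,0]],[54,[0,0,0.26],[0,0,0]],[48,[0,0,0.26],[0,0,0]]]'

```text
clock: 24.15
position: [440.4, 21.5, 37.0]
ee_rot: [0.0, 1.0, 0.0, 0.0]
contact_force: [-0.7, 0.4, 0.9]
gripper_width: 48.2
grasp_force: 0.0
```

jog_arm --plan '[[45,[0,0,0],[0,0,0]],[42,[0,0,0],[0,0,0]],[38,[0,0,0],[0,0,0]],[33,[0,0,0],[0,0,0]],[33,[0,0,0],[0,0,0]]]'

```text
clock: 24.78
position: [440.5, 21.8, 37.4]
ee_rot: [-0.0, 1.0, 0.0, 0.0]
contact_force: [-1.6, 2.5, 7.1]
gripper_width: 37.8
grasp_force: 59.1
```

jog_arm --plan '[[33,[0,0,-0.05],[0,0,0]],[33,[0,0,-0.15],[0,0,0]],[33,[0,0,-0.3],[0,0,0]],[33,[0,0,-0.3],[0,0,0]]]'

```text
clock: 25.28
position: [441.0, 21.7, 68.0]
ee_rot: [0.0, 1.0, 0.001, 0.001]
contact_force: [0.0, 0.1, -0.7]
gripper_width: 37.2
grasp_force: 59.4
```

```bash
python3 - <<'E'
from h import *
p=read_state();print(p['position'],p['gripper_width'],p['grasp_force'],p['contact_force'],p['wrist_torque'])
t=snap('top')
im=cv2.resize(t['img'][190:250,215:295],None,fx=8,fy=8)
cv2.imwrite('pics/s6.png',im[:,:,::-1])
E
```

```text
[441.04778306  21.70624568  67.97351751] 37.208290882299295 59.42901060450822 [ 0.00273104  0.13861569 -0.70887232] [ 0.01593338 -0.01120484 -0.0063805 ]
```

View pics/s6.png

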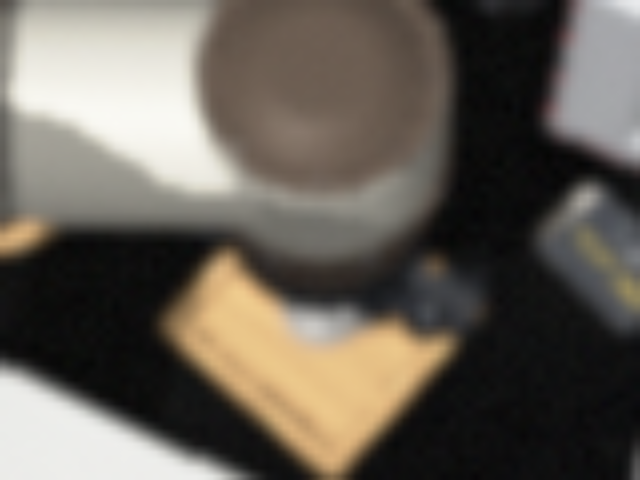

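The shaker (white, 320,320) rises with the gripper. I'll carry it high to the salt stand.

jog_arm --plan '[[33,[0,0,-0.2],[0,0,0]],[33,[0,0,-0.45],[0,0,0]],[33,[0,0,-0.7],[0,0,0]],[33,[0,-0.15,-0.95],[0,0,0]],[33,[0,-0.35,-0.95],[0,0,0]],[33,[0,-0.6,-0.95],[0,0,0]],[33,[0,-0.9,-0.95],[0,0,0]]]'

```text
clock: 26.2
position: [439.6, -69.2, 161.2]
ee_rot: [-0.0, 1.0, 0.0, -0.001]
contact_force: [0.4, 0.2, -0.9]
gripper_width: 37.5
grasp_force: 59.6
```

jog_arm --plan '[[33,[0,-0.3,0],[0,0,0]],[33,[0,-0.6,0],[0,0,0]],[33,[0,-0.9,0],[0,0,0]]]'

```text
clock: 26.58
position: [439.5, -159.5, 161.0]
ee_rot: [0.0, 1.0, 0.0, -0.001]
contact_force: [-0.3, 0.4, -0.5]
gripper_width: 37.3
grasp_force: 59.6
```

jog_arm --plan '[[33,[0,-0.3,0],[0,0,0]],[33,[0,-0.6,0],[0,0,0]],[33,[0,-0.9,0],[0,0,0]]]'

```text
clock: 26.95
position: [439.5, -249.4, 160.9]
ee_rot: [0.0, 1.0, 0.0, -0.001]
contact_force: [0.7, 0.4, -1.1]
gripper_width: 37.2
grasp_force: 59.6
```

jog_arm --plan '[[33,[-0.08,-0.3,0],[0,0,0]],[33,[-0.16,-0.6,0],[0,0,0]],[33,[-0.25,-0.9,0],[0,0,0]],[33,[-0.25,-1.0,0],[0,0,0]],[33,[-0.25,-1.0,0],[0,0,0]],[33,[-0.25,-1.0,0],[0,0,0]]]'

```text
clock: 27.7
position: [464.7, -347.7, 161.6]
ee_rot: [-0.0, 1.0, 0.0, -0.0]
contact_force: [0.6, 0.1, -0.6]
gripper_width: 37.3
grasp_force: 59.6
```

```bash
python3 - <<'E'
from h import *
p=read_state();print(p['position'],p['gripper_width'],p['grasp_force'])
s=snap('scene');P=cloud(s);z=p['position'][2]
for a,b in((-45,-25),(-25,-5)):
    m=box(P,(400,530),(-420,-300),(z+a,z+b));print(m.sum(),circ(P[m],22) if m.sum()>9 else '',P[m][:,2].min() if m.sum() else '')
cv2.imwrite('pics/s7.png',np.hstack([cv2.resize(s['img'][110:250,330:450],None,fx=4,fy=4),cv2.resize(s['img'][180:250,290:370],None,fx=4,fy=8)])[:,:800,::-1])
t=snap('top');hsv=cv2.cvtColor(t['img'],cv2.COLOR_RGB2HSV)
np.savez('t7.npz',**t);np.savez('s7.npz',**s)
q=P[box(P,(400,520),(-240,-110),(76,90))];print('tea top',len(q),np.median(q,0),cv2.minAreaRect(q[:,:2].astype(np.float32)))
E
```

```text
[ 464.68664096 -347.71568369  161.56122677] 37.34868461540235 59.61479294754099
17 (array([ 468.4, -346. ]), np.float64(1.7), 17) 129.13468910362133
72 (array([ 466.3, -346. ]), np.float64(2.5), 72) 136.56981030540692
tea top 207 [ 442.54543791 -181.41471123   83.10208992] ((448.4134521484375, -181.2224578857422), (63.58005905151367, 62.61389923095703), 82.17889404296875)
```

View pics/s7.png

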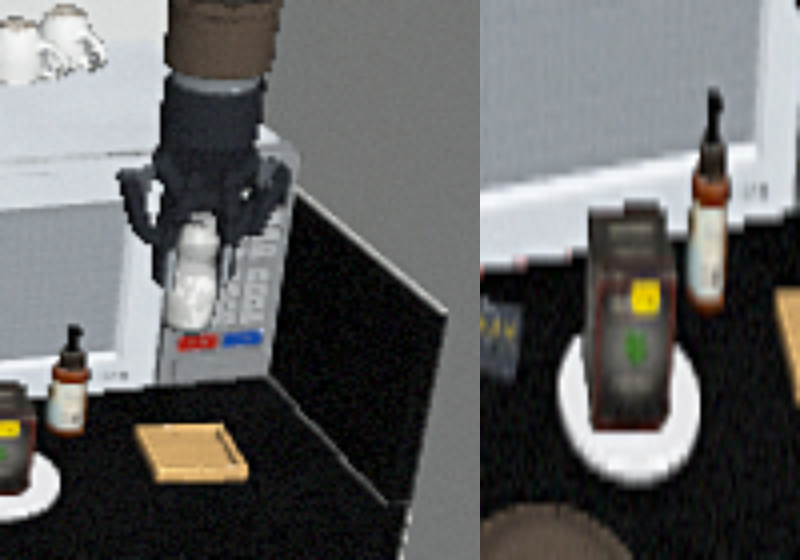

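The shaker (left view, 195,270) is held upright over the back of its stand (190,452), 17 mm short in y. I'll correct that and lower.

jog_arm --plan '[[33,[0.01,-0.18,0],[0,0,0]],[33,[0.01,-0.18,0.1],[0,0,0]],[33,[0.01,-0.18,0.3],[0,0,0]],[33,[0.01,-0.18,0.5],[0,0,0]],[33,[0.01,-0.18,0.7],[0,0,0]],[33,[0.01,-0.18,0.9],[0,0,0]],[33,[0.01,-0.18,0.95],[0,0,0]],[33,[0.01,-0.18,0.95],[0,0,0]],[33,[0.01,-0.18,0.95],[0,0,0]]]'

```text
clock: 28.92
position: [464.7, -366.9, 67.7]
ee_rot: [-0.0, 1.0, -0.0, 0.001]
contact_force: [-1.1, 0.3, -1.2]
gripper_width: 36.9
grasp_force: 59.7
```

```bash
python3 - <<'E'
from h import *
p=read_state();print(p['position'],p['gripper_width'])
s=snap('scene');P=cloud(s);z=p['position'][2]
m=box(P,(400,530),(-420,-300),(max(z-40,22),z-5));print(m.sum(),circ(P[m],22))
hsv=cv2.cvtColor(s['img'],cv2.COLOR_RGB2HSV);k=cv2.inRange(hsv,(10,70,90),(25,255,255));k[:,:350]=0
v,u=np.where(k>0);print(u.min(),u.max(),v.min(),v.max(),[ray(s,a,b,12).round() for a,b in((u.min(),v[u==u.min()].mean()),(u.max(),v[u==u.max()].mean()))])
E
```

```text
[ 464.7000242  -366.89280452   67.6937175 ] 36.93646821480523
82 (array([ 467. , -365.2]), np.float64(2.5), 82)
350 403 6 230 [array([ 571., -303.,   12.]), array([ 1890., -1107.,    12.])]
```

jog_arm --plan '[[33,[0.01,0,0.1],[0,0,0]],[33,[0.01,0,0.18],[0,0,0]],[33,[0.01,0,0.24],[0,0,0]],[33,[0.01,0,0.27],[0,0,0]],[33,[0.01,0,0.29],[0,0,0]],[33,[0.01,0,0.3],[0,0,0]],[33,[0.01,0,0.3],[0,0,0]]]'

```text
clock: 29.85
position: [463.2, -366.6, 37.5]
ee_rot: [-0.0, 1.0, -0.0, 0.0]
contact_force: [-1.8, 0.8, 4.4]
gripper_width: 37.2
grasp_force: 60.4
```

jog_arm --plan '[[40,[0,0,0],[0,0,0]],[48,[0,0,0],[0,0,0]],[60,[0,0,0],[0,0,0]],[75,[0,0,0],[0,0,0]],[80,[0,0,0],[0,0,0]],[80,[0,0,-0.2],[0,0,0]],[80,[0,0,-0.5],[0,0,0]],[85,[0,0,-1.0],[0,0,0]],[85,[0,0,-1.0],[0,0,0]]]'

```text
clock: 30.98
position: [465.7, -368.0, 141.5]
ee_rot: [-0.0, 1.0, -0.002, 0.004]
contact_force: [0.2, -0.9, -0.9]
gripper_width: 85.1
grasp_force: 0.0
```

```bash
python3 - <<'E'
from h import *
p=read_state();print(p['position'],p['gripper_width'])
s=snap('scene');P=cloud(s)
m=box(P,(400,530),(-420,-300),(18,66));print('shaker',m.sum(),circ(P[m],22),P[box(P,(400,530),(-420,-300),(18,110))][:,2].max())
q=P[box(P,(400,520),(-240,-110),(76,90))];print('tea top',len(q),np.median(q,0),cv2.minAreaRect(q[:,:2].astype(np.float32)))
q=P[box(P,(400,520),(-240,-110),(15,70))]
print('front',[(y,np.median(q[(abs(q[:,1]-y)<4),0]).round(1)) for y in range(-208,-148,8)])
t=dict(np.load('t3.npz'));hsv=cv2.cvtColor(t['img'],cv2.COLOR_RGB2HSV);k=cv2.inRange(hsv,(8,60,60),(28,255,255))
k2=np.zeros_like(k);k2[200:260,228:285]=k[200:260,228:285]
c=np.vstack(cv2.findContours(k2,0,1)[0]);c=cv2.convexHull(c)
w=np.array([ray(t,*x[0],12)[:2] for x in c],np.float32);print('tea stand',cv2.minAreaRect(w),cv2.boxPoints(cv2.minAreaRect(w)).round(0).tolist())
t=dict(np.load('t5.npz'));Q=cloud(t)
m=box(Q,(400,520),(-240,-110),(74,90));q=Q[m]
if m.sum()>20: print('tea top(top)',m.sum(),np.median(q,0),cv2.minAreaRect(q[:,:2].astype(np.float32)))
t=snap('top');Q=cloud(t);m=box(Q,(400,520),(-240,-110),(74,90));q=Q[m]
if m.sum()>20: print('tea top(top)',m.sum(),np.median(q,0),cv2.minAreaRect(q[:,:2].astype(np.float32)))
E
```

```text
[ 465.73069483 -368.02747019  141.54049393] 85.07834294512296
shaker 170 (array([ 466.6, -364.7]), np.float64(2.8), 170) 94.3143597654298
tea top 212 [ 443.4269121  -181.5567906    82.85595758] ((446.7706604003906, -180.59713745117188), (63.150455474853516, 65.36800384521484), 83.0270767211914)
front [(-208, np.float64(417.5)), (-200, np.float64(418.6)), (-192, np.float64(418.9)), (-184, np.float64(418.8)), (-176, np.float64(421.0)), (-168, np.float64(421.9)), (-160, np.float64(424.0)), (-152, np.float64(426.9))]
tea stand ((440.5895080566406, 21.973777770996094), (108.17298889160156, 109.3528060913086), 74.08123016357422) [[373.0, -15.0], [478.0, -45.0], [508.0, 59.0], [403.0, 89.0]]
tea top(top) 332 [ 447.67968048 -183.79404264   82.64661811] ((448.1907043457031, -183.69407653808594), (63.70285415649414, 56.92275619506836), 81.9761962890625)
```

The shaker is upright in its stand at (466.6,-364.7). The tea box is at (448.5,-182.5), turned -8°, and its stand is at (440.5,22), turned -16°.

jog_arm --plan '[[85,[0.05,0.3,0],[0,0,0]],[85,[0.1,0.7,0],[0,0,0]],[85,[0.16,1.0,0],[0,0,0]]]'

```text
clock: 31.45
position: [445.8, -265.1, 135.1]
ee_rot: [0.0, 1.0, 0.001, -0.002]
contact_force: [0.1, 0.3, -0.0]
gripper_width: 85.0
grasp_force: 0.0
```

jog_arm --plan '[[85,[0,0.4,0],[0,0,0.1]],[85,[0,0.85,0],[0,0,0.133]],[85,[0,0.85,0],[0,0,0.133]],[85,[0,0.85,0],[0,0,0.133]],[85,[0,0.85,0],[0,0,0.133]]]'

```text
clock: 32.08
position: [446.9, -182.2, 136.3]
ee_rot: [0.07, 0.998, -0.0, -0.001]
contact_force: [-0.4, -0.8, 0.2]
gripper_width: 85.0
grasp_force: 0.0
```

jog_arm --plan '[[85,[0,0,0.25],[0,0,0]],[85,[0,0,0.45],[0,0,0]],[85,[0,0,0.5],[0,0,0]],[85,[0,0,0.55],[0,0,0]],[85,[0,0,0.6],[0,0,0]],[85,[0,0,0.62],[0,0,0]],[85,[0,0,0.62],[0,0,0]]]'

```text
clock: 32.95
position: [447.3, -181.6, 75.0]
ee_rot: [0.07, 0.998, -0.0, 0.0]
contact_force: [-0.6, -0.3, 0.1]
gripper_width: 85.3
grasp_force: 0.0
```

jog_arm --plan '[[85,[0,0,0.03],[0,0,0]],[85,[0,0,0.06],[0,0,0]],[85,[0,0,0.09],[0,0,0]],[85,[0,0,0.12],[0,0,0]],[85,[0,0,0.12],[0,0,0]]]'

```text
clock: 33.58
position: [447.0, -181.5, 62.5]
ee_rot: [0.07, 0.998, 0.0, -0.0]
contact_force: [0.1, 0.2, 0.6]
gripper_width: 85.2
grasp_force: 0.0
```

jog_arm --plan '[[85,[0,0,0.05],[0,0,0]],[85,[0,0,0.1],[0,0,0]],[85,[0,0,0.15],[0,0,0]],[85,[0,0,0.2],[0,0,0]],[85,[0,0,0.25],[0,0,0]],[85,[0,0,0.3],[0,0,0]],[85,[0,0,0.3],[0,0,0]],[78,[0,0,0.3],[0,0,0]],[73,[0,0,0.3],[0,0,0]],[70,[0,0,0.3],[0,0,0]]]'

```text
clock: 34.83
position: [447.4, -181.6, 33.0]
ee_rot: [0.07, 0.998, -0.0, 0.0]
contact_force: [0.2, 0.0, 0.1]
gripper_width: 70.2
grasp_force: 0.2
```

jog_arm --plan '[[67,[0,0,0],[0,0,0]],[64,[0,0,0],[0,0,0]],[61,[0,0,0],[0,0,0]],[57,[0,0,0],[0,0,0]],[53,[0,0,0],[0,0,0]],[50,[0,0,0],[0,0,0]],[50,[0,0,0],[0,0,0]]]'

```text
clock: 35.7
position: [447.5, -181.6, 33.2]
ee_rot: [0.07, 0.998, -0.0, 0.0]
contact_force: [-0.6, -0.2, 4.9]
gripper_width: 66.7
grasp_force: 67.0
```

jog_arm --plan '[[50,[0,0,-0.05],[0,0,0]],[50,[0,0,-0.15],[0,0,0]],[50,[0,0,-0.3],[0,0,0]],[50,[0,0,-0.45],[0,0,0]],[50,[0.03,0.15,-0.5],[0,0,0]],[50,[0.07,0.4,-0.5],[0,0,0]],[50,[0.11,0.65,-0.5],[0,0,0]],[50,[0.15,0.85,-0.5],[0,0,0]],[50,[0.18,1.0,-0.5],[0,0,0]]]'

```text
clock: 36.83
position: [442.7, -78.7, 82.7]
ee_rot: [0.069, 0.998, 0.0, -0.0]
contact_force: [0.1, 0.1, -0.5]
gripper_width: 66.7
grasp_force: 67.1
```

jog_arm --plan '[[50,[0.03,0.2,0],[0,0,0.03]],[50,[0.08,0.45,0],[0,0,0.07]],[50,[0.13,0.7,0],[0,0,0.1]],[50,[0.16,0.9,0],[0,0,0.133]],[50,[0.18,1.0,0],[0,0,0.133]],[50,[0.18,1.0,0],[0,0,0.133]],[50,[0.18,1.0,0],[0,0,0.133]]]'

```text
clock: 37.7
position: [439.1, 21.1, 82.7]
ee_rot: [0.139, 0.99, -0.0, -0.0]
contact_force: [-0.3, 0.6, -0.1]
gripper_width: 66.9
grasp_force: 67.0
```

```bash
python3 - <<'E'
from h import *
p=read_state();print(p['position'],p['gripper_width'],p['grasp_force'],p['ee_rot'])
t=snap('top');s=snap('scene');P=cloud(t);z=p['position'][2]
m=box(P,(380,500),(-50,90),(z+30,z+60));print(m.sum(),np.median(P[m],0) if m.sum() else '')
im=np.hstack([cv2.resize(t['img'][185:265,215:305],None,fx=5,fy=5),cv2.resize(s['img'][180:260,220:290],None,fx=5,fy=5)])
cv2.imwrite('pics/s8.png',im[:,:,::-1])
E
```

```text
[439.06858117  21.10913621  82.70798348] 66.88013724627864 67.03837394714355 [ 1.39015642e-01  9.90290147e-01 -1.27851417e-04 -2.42579952e-04]
86 [416.62341351   6.25695642 129.35491762]
```

View pics/s8.png

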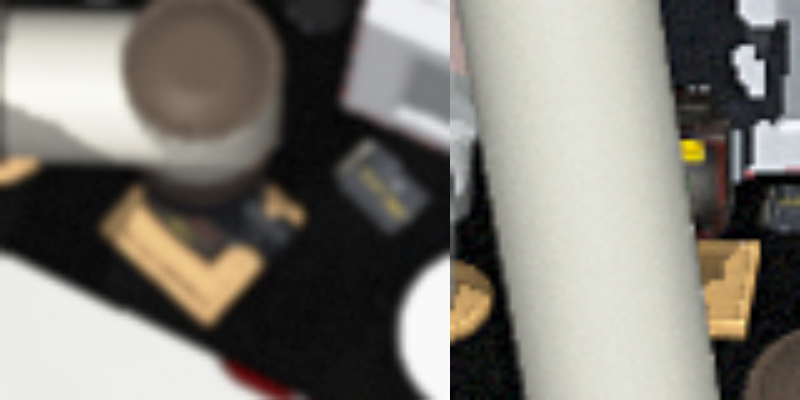

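The tea box (left view, 190,225) is over the square stand with its sides parallel to the stand's, so I'll lower it.

jog_arm --plan '[[50,[0,0.01,0.15],[0,0,0]],[50,[0,0.01,0.3],[0,0,0]],[50,[0,0.01,0.4],[0,0,0]],[50,[0,0.01,0.46],[0,0,0]],[50,[0,0.01,0.49],[0,0,0]],[50,[0,0.01,0.51],[0,0,0]],[50,[0,0.01,0.52],[0,0,0]],[50,[0,0.01,0.52],[0,0,0]]]'

```text
clock: 38.8
position: [439.7, 22.5, 31.0]
ee_rot: [0.139, 0.99, 0.0, 0.0]
contact_force: [1.0, 0.2, -0.4]
gripper_width: 67.1
grasp_force: 67.0
```

jog_arm --plan '[[50,[0,0,0.01],[0,0,0]],[50,[0,0,0.02],[0,0,0]],[50,[0,0,0.025],[0,0,0]],[50,[0,0,0.025],[0,0,0]]]'

```text
clock: 39.3
position: [439.7, 22.5, 29.3]
ee_rot: [0.139, 0.99, 0.0, 0.0]
contact_force: [-3.1, 0.5, 8.7]
gripper_width: 66.9
grasp_force: 67.9
```

Touchdown. I'll release, rise and move clear so both cameras can see.

jog_arm --plan '[[70,[0,0,0],[0,0,0]],[76,[0,0,0],[0,0,0]],[82,[0,0,0],[0,0,0]],[85,[0,0,0],[0,0,0]],[85,[0,0,0],[0,0,0]],[85,[0,0,-0.15],[0,0,0]],[85,[0,0,-0.4],[0,0,0]],[85,[0,0,-0.7],[0,0,0]],[85,[0,0,-1.0],[0,0,0]],[85,[0,0,-1.0],[0,0,0]]]'

```text
clock: 40.55
position: [441.1, 23.0, 130.4]
ee_rot: [0.139, 0.99, 0.001, 0.002]
contact_force: [0.0, 0.4, -1.2]
gripper_width: 85.0
grasp_force: 0.0
```

jog_arm --plan '[[85,[0,0,-0.5],[0,0,0]],[85,[0,0,-0.9],[0,0,0]],[85,[0,-0.5,-0.9],[0,0,0]],[85,[0,-1.0,-0.9],[0,0,0]],[85,[0,-1.0,-0.9],[0,0,0]]]'

```text
clock: 41.18
position: [410.3, -75.7, 217.2]
ee_rot: [0.141, 0.99, -0.0, -0.001]
contact_force: [-0.3, 0.8, -0.6]
gripper_width: 84.9
grasp_force: 0.0
```

jog_arm --plan '[[85,[0,-0.5,0],[0,0,0]],[85,[0,-1.0,0],[0,0,0]],[85,[0,-1.0,0],[0,0,0]],[85,[0,-1.0,0],[0,0,0]],[85,[0,-1.0,0],[0,0,0]]]'

```text
clock: 41.8
position: [385.0, -168.8, 218.0]
ee_rot: [0.138, 0.99, 0.0, -0.0]
contact_force: [0.0, 0.1, -0.1]
gripper_width: 85.2
grasp_force: 0.0
```

```bash
python3 - <<'E'
from h import *
p=read_state();print(p['position'],p['gripper_width'],p['contact_force'])
t=snap('top');s=snap('scene')
im=np.hstack([cv2.resize(t['img'][160:300,140:380],None,fx=1.66,fy=2.4),cv2.resize(s['img'][150:270,130:410],None,fx=1.43,fy=2.8)])
cv2.imwrite('pics/s9.png',im[:,:,::-1])
P=cloud(s);Q=cloud(t)
m=box(Q,(370,520),(-50,100),(70,85));q=Q[m]
print('tea',m.sum(),np.median(q,0) if m.sum() else '',cv2.minAreaRect(q[:,:2].astype(np.float32)) if m.sum()>5 else '')
print('coffee',circ(P[box(P,(390,520),(140,240),(18,85))],29.5),'picks',circ(P[box(P,(400,480),(330,410),(18,55))],18.5))
m=box(P,(400,530),(-420,-300),(18,66));print('shaker',circ(P[m],22) if m.sum()>9 else m.sum())
E
```

```text
[ 385.00437799 -168.83787775  218.03057013] 85.22512414636522 [ 0.01578084  0.10085847 -0.09338702]
tea 0  
coffee (array([449.9, 194.1]), np.float64(2.0), 300) picks (array([442. , 372.3]), np.float64(2.4), 133)
shaker (array([ 466.2, -365. ]), np.float64(2.9), 168)
```

View pics/s9.png

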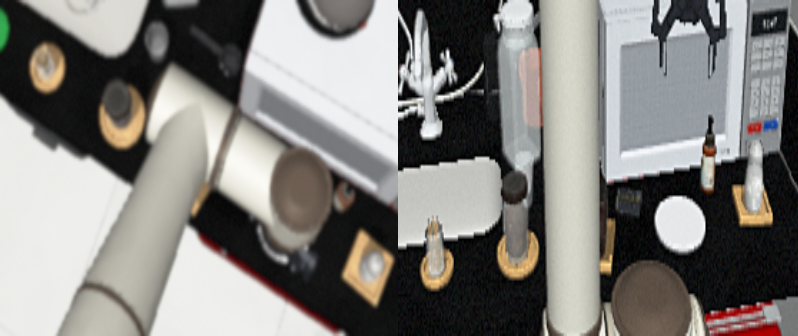

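All but the tea box, which the arm hides, are visible and upright in their stands. I'll move the arm aside for one check.

jog_arm --plan '[[85,[-0.25,-0.4,0],[0,0,0]],[85,[-0.49,-0.8,0],[0,0,0]],[85,[-0.49,-0.8,0],[0,0,0]]]'

```text
clock: 42.28
position: [410.7, -261.6, 217.7]
ee_rot: [0.14, 0.99, -0.0, -0.0]
contact_force: [-0.5, -0.3, -0.3]
gripper_width: 85.1
grasp_force: 0.0
```

jog_arm --plan '[[85,[-0.25,-0.4,0],[0,0,0]],[85,[-0.49,-0.8,0],[0,0,0]],[85,[-0.49,-0.8,0],[0,0,0]],[85,[-0.49,-0.8,0],[0,0,0]],[85,[-0.49,-0.8,0],[0,0,0]]]'

```text
clock: 42.9
position: [434.7, -349.3, 218.6]
ee_rot: [0.138, 0.99, 0.0, 0.0]
contact_force: [0.3, -0.5, -0.5]
gripper_width: 85.0
grasp_force: 0.0
```

```bash
python3 - <<'E'
from h import *
t=snap('top');Q=cloud(t)
m=box(Q,(370,520),(-50,100),(68,88));q=Q[m]
print('tea',m.sum(),np.median(q,0) if m.sum() else '',cv2.minAreaRect(q[:,:2].astype(np.float32)) if m.sum()>5 else '')
cv2.imwrite('pics/s10.png',cv2.resize(t['img'][160:280,140:300],None,fx=4.5,fy=4.5)[:,:,::-1])
E
```

```text
tea 329 [439.8851902   20.59065962  78.64531855] ((440.369384765625, 21.29570960998535), (65.34932708740234, 57.01449966430664), 75.67435455322266)
```

View pics/s10.png

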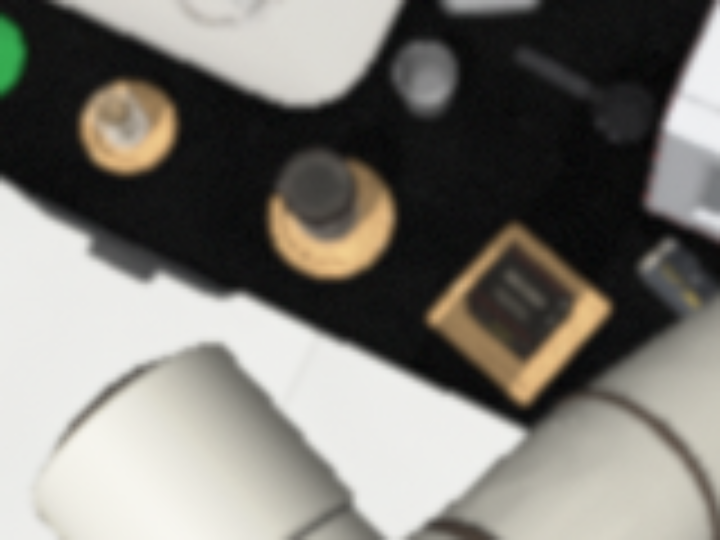

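The tea box sits flat and square in its stand (520,310), with the coffee jar (320,190) and toothpick jar (122,115) inside their rims. I'll hand in.

```bash
python3 -c "
from bench import job_done
print(job_done())"
```

```text
the job is handed in; nothing more can be done
None
```

The toothpick jar, coffee jar, tea box and salt shaker all stand upright in their own stands, the shot glass and dropper bottle were not touched, and the job was handed in at about 43 s of the 128 s allowed.

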